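# Show the middle stopper to the inspection camera

### The arm

A 7-joint arm with a two-finger parallel gripper is mounted at the origin on the work surface. World frame = base frame: x ahead of the robot, y to its left, z up, the work surface at z = 0. Lengths are in m, angles in rad, forces in N, time in s.
With the tool pointing down it reaches from about 0.425 to 0.925 m from the base axis. Payload 6.8 kg.
Tool frame: the origin (TCP) lies at the very end of the fingers, on their centre line; the grasp point (between the pads) lies 19 mm behind it; z points along the fingers, y is the line along which they close (so a half turn about z gives the same grasp; the last joint's range is limited). The gripper opens to 85 mm and grips with 20 to 120 N. Pads are 22 mm wide; open, the fingers measure 114 mm over their backs; the gripper's body (76 mm by 85 mm) begins 54 mm behind the grasp point. The pads swing forward as they close: fully open they stand 13 mm farther back than shut.
Start: joints at [1.222, 0.477, 0.022, 1.555, -0.011, 1.109, -0.083], TCP at [0.161, -0.656, 0.231] pointing down, gripper open.
Joint ranges: [-2.96, 2.96], [-0.34, 2.1], [-1.41, 1.46], [0.24, 2.44], [-1.37, 4.51], [0.17, 1.92], [-2.96, 2.96]. Speed limits (rad/s): [2.39, 2.39, 3.14, 3.14, 3.14, 3.14, 3.14].

### API

Orientations are given as a rotation vector (axis times angle).
In Python, from rig import readout, read_camera, get_calibration, manip gives the robot as it stands. The module is installed in compiled form; this text tells all that it offers.
- The arm moves only by the shell command python3 -m creep 'ROWS' [FORCE]. ROWS is JSON, a list of rows, each a list of 3 entries, a list of its own where there are three numbers: the finger opening in cm, from 0 to 8.54, then the shift along the tool's x, y, z in cm, then the turn about the tool's z in degrees. A call has 1 to 12 rows; each row shifts and turns the commanded pose from where the row before left it, along the tool's axes as they then stand; what a row does not reach is not made up. A row lasts 1/12 s, in which the tool goes at most 41.7 mm and 7.16 degrees, less where a joint would pass 70% of its speed; a pose out of reach is approached as far as the arm can. A call with a gripper value outside its range is refused whole. The fingers move at their own pace and stop on an object; FORCE is the grip in N (left out, the last holds). Time passes only in rows, so rows that do not move let the fingers close. It gives the time, the measured TCP pose, the force, the opening and the grip force at its end, in the units of the state.
- readout.get_state(): the state, without advancing time (a new reading comes with each control period).
- read_camera(name): name is "scene" or "top" or "wrist"; returns (picture, depth): 400x640x3 uint8, red, green, blue; 400x640 float32, m along the optical axis (not along the pixel's ray), 0 where there is no reading.
- get_calibration(name): a dict with "mtx" (3x3 intrinsics, pixels), "R" (3x3) and "t" (3): a world point X has camera coordinates R X + t; the wrist camera has in their place "tool_from_camera" (4x4, takes a point from camera to tool coordinates, whose origin is the TCP and whose axes are the flange's). Camera axes: x right, y down, z forward; pixel columns grow to the right and rows downward; lengths in m; the calibration is good to about 2 mm. A picture is of the moment at which its call begins: read the wrist's pose just before it. get_calibration takes no time and is no camera call.
- manip.finish_job(): hands the job in; it is judged then, once.
The state is a dict: "time_s": time; "joint_positions": joint angles; "joint_vel": joint speeds; "joint_efforts": joint torques, N m; "eef_pos": TCP position; "eef_rot": TCP orientation; "wrist_force": force on the tool from outside, world axes, zero at the start; "torque": the same for the moment, N m; "opening": finger opening in m; "grasp_force": force on a finger pad.
Only numpy, scipy, OpenCV 4.12 (cv2) and the standard library are available. Lean on these libraries where they do the work, as an engineer would, in place of code of your own. Each camera call takes 0.05 s, during which the arm holds its last target. There are 200 camera calls.

### The job

Take the middle-sized of the three white stoppers out of the blue block and show it to the inspection camera: hold it in the air with its narrow end pointing straight at the lens, centred on the lens axis, the end face 60 mm from the lens. Finish while holding it there, still. Do not touch the camera or its stand, and leave everything else where it stands.

Things in the scene. Friction and masses are not known exactly. Their poses are not given: they have to be found in the camera images.
- stopper_middle: The middle-sized white stopper, upright in the block: cone 30 mm long (21 mm across at its narrow lower end, 24 at the top), then a flange 43 across, 6 thick, resting on the block's top, then a round handle 26 across, 32 tall, to grip. About 65 g. Origin: centre of the narrow end face; z runs along the axis up to the handle, whose top is 68 mm from the origin.
- stopper_small: The small white stopper, upright in the block: cone 26 mm long (16.4 mm across at its narrow lower end, 19 at the top), then a flange 37 across, 6 thick, resting on the block's top, then a round handle 18 across, 32 tall, to grip. About 40 g. Origin: centre of the narrow end face; z runs along the axis up to the handle, whose top is 64 mm from the origin.
- stopper_large: The large white stopper, upright in the block: cone 34 mm long (25.6 mm across at its narrow lower end, 29 at the top), then a flange 49 across, 6 thick, resting on the block's top, then a round handle 34 across, 32 tall, to grip. About 100 g. Origin: centre of the narrow end face; z runs along the axis up to the handle, whose top is 72 mm from the origin.
- block: Fixed blue stopper block, 70 (x) by 260 (y) by 50 mm high, with three equal holes 31 mm wide and 42 deep in a row along its y, 85 mm apart (any stopper may be in any hole; the holes are wider than the cones). Origin under its centre, so its top is 50 mm above the origin.
- camera_head: Inspection camera: aluminium housing, black lens barrel 40 mm across inside a white ring light 68 mm across. It looks up at a slant, 35 degrees off vertical, roughly towards the robot; its height varies between runs but it stays put. Origin: centre of the lens face; z is the lens axis, out of the lens in the viewing direction; y is level. The housing reaches 90 mm behind the origin.
- focus (a point): The point on the lens axis 60 mm in front of the lens face (in the air, nothing marks it): the centre of the stopper's narrow end face belongs here.
- camera_stand: Fixed camera stand: dark foot plate 200 (x) by 110 (y) by 15 mm, with a steel post 18 mm thick, 230 mm tall, 75 mm along +x from the centre, on the far side of the camera. Origin under the foot's centre.
- beaker: Glass beaker, 68 mm across, 85 tall; a bystander. Origin under its centre.
- amber_bottle: Amber bottle with white cap, 60 mm across, 140 tall; a bystander. Origin under its centre.
- jar: White jar with red lid, 56 mm across, 70 tall; a bystander. Origin under its centre.
- spanner: Steel spanner 150 mm long lying flat; a bystander.
- clamp_ring: Steel ring 80 mm across, 12 thick, lying flat; a bystander. Origin under its centre.
Mind the look-alikes: they are no part of the job. Leave any black or orange look-alike of the stopper_middle alone.

How it is judged:
On the way:
1. the middle stopper is lifted clear of the block by the gripper (z of stopper_middle in the frame of block above 0.06 m and contact force between stopper_middle and the fingers above 1 N), for 0.2 s.
At the end, for the whole second after the job is handed in: Middle stopper held still in the air by the fingers alone, its narrow end within 15 mm of the focus point, axis within 12 degrees of the lens axis, narrow end towards the lens, clear of the camera; other stoppers within 20 mm and other loose things within 30 mm of their start (distance between stopper_middle and focus below 0.015 m and angle between the z axis of stopper_middle and the z axis of camera_head, either way round below 0.21 rad and angle between stopper_middle's own z axis and vertical below 1.2 rad and height (world z) of stopper_middle above 0.12 m and contact force between stopper_middle and the fingers above 1 N and contact force between stopper_middle and camera_stand below 0.1 N and linear speed of stopper_middle below 0.02 m/s and angular speed of stopper_middle below 0.2 rad/s and distance of each of stopper_small, stopper_large from where it was at the start of the episode below 0.02 m and distance of each of beaker, amber_bottle, jar, spanner, clamp_ring from where it was at the start of the episode below 0.03 m); the arm keeps its last pose, push and grip.
It fails at once if the camera or its stand is touched (contact force between camera_stand and anything else above 1 N).
It fails at once if another stopper is taken or knocked (distance of any of stopper_small, stopper_large from where it was at the start of the episode above 0.02 m).
It fails at once if a bystander is pushed away (distance of any of beaker, amber_bottle, jar, spanner, clamp_ring from where it was at the start of the episode above 0.03 m).
It also fails if it takes over 32 s, if anything falls off the work surface, if the arm or the gripper's body presses on something with over 40 N, if the wrist force passes 120 N, or if a joint passes its speed limit or range.

## Working session

There is one attempt and no reset: what is moved stays moved. The work goes in short steps, Python scripts to look and compute and a shell command to move; the robot and the scene stay as the last step left them, time stands still between calls to the robot, and variables do not carry over. Pictures are saved under pics/ and viewed, at most 12 in all, crops included, and the job is handed in when it is done.

```bash
mkdir -p pics; cat > h.py <<'E'
import numpy as np,cv2
from rig import readout, read_camera, get_calibration, manip
from scipy.spatial.transform import Rotation as Rn
def grab(n,tag):
    s=readout.get_state(); im,d=read_camera(n)
    np.savez(f'pics/{tag}.npz',im=im,d=d,p=s['eef_pos'],r=s['eef_rot']); cv2.imwrite(f'pics/{tag}.png',im[:,:,::-1]); return im,d
def cloud(n,tag):
    z=np.load(f'pics/{tag}.npz'); d=z['d']; c=get_calibration(n); K=np.array(c['mtx'])
    v,u=np.mgrid[:d.shape[0],:d.shape[1]]
    P=np.stack([(u-K[0,2])/K[0,0]*d,(v-K[1,2])/K[1,1]*d,d],-1)
    if n=='wrist':
        T=np.array(c['tool_from_camera']); P=P@T[:3,:3].T+T[:3,3]
        P=P@Rn.from_rotvec(z['r']).as_matrix().T+z['p']
    else: P=(P-np.array(c['t']).ravel())@np.array(c['R'])
    P[d==0]=np.nan
    return z['im'],P
E
python3 - <<'E'
from h import *
a,_=grab('scene','s0');b,_=grab('top','t0')
s=readout.get_state();print(s)
for n in('scene','top'):
    c=get_calibration(n);print(n,c)
E
```

```text
{'time_s': 0.1, 'joint_positions': array([ 1.22194113,  0.47772922,  0.02234752,  1.55636697, -0.01152344,
        1.10931493, -0.08308015]), 'joint_vel': array([ 0.00017756, -0.00100334, -0.00026378, -0.00119382, -0.00051343,
       -0.00134225,  0.0014278 ]), 'joint_efforts': array([ 4.21607983e-03, -5.97760248e+01,  1.61322366e+00, -2.81955224e+01,
        1.27717966e-02,  4.98611000e-03, -4.97386111e-06]), 'eef_pos': array([ 0.16080513, -0.65500076,  0.23040906]), 'eef_rot': array([-3.11720294e+00, -3.77103947e-01,  4.81796554e-04]), 'wrist_force': array([ 0.28441158,  0.04800573, -0.40114846]), 'torque': array([-0.0563483 ,  0.00460312,  0.0328326 ]), 'grasp_force': 0.0, 'opening': 0.08515678090301702}
scene {'mtx': array([[446.81420505,   0.        , 318.74293759],
       [  0.        , 446.81420505, 206.00211162],
       [  0.        ,   0.        ,   1.        ]]), 'R': array([[-2.49323254e-01,  9.68420293e-01, -2.27379489e-04],
       [ 7.34774316e-01,  1.89017310e-01, -6.51443905e-01],
       [-6.30828518e-01, -1.62587187e-01, -7.58696769e-01]]), 't': array([ 0.17008618, -0.33312294,  1.58143906])}
top {'mtx': array([[390.12421304,   0.        , 322.69765534],
       [  0.        , 390.12421304, 196.97448581],
       [  0.        ,   0.        ,   1.        ]]), 'R': array([[-0.02505305, -0.99968556, -0.00106511],
       [-0.98768236,  0.02491682, -0.15447561],
       [ 0.15445358, -0.00281809, -0.98799603]]), 't': array([-0.00336545,  0.58404015,  0.89733455])}
```

View pics/s0.png

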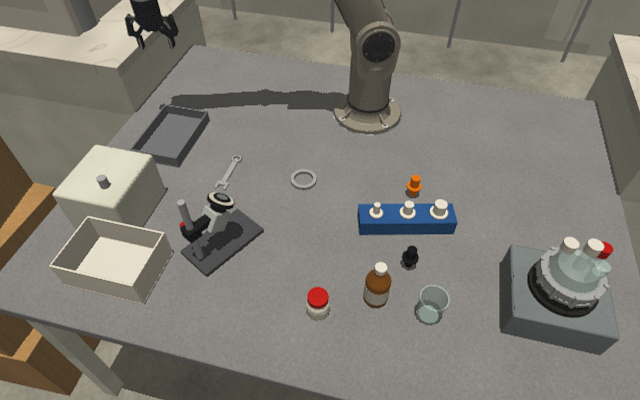

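View pics/t0.png

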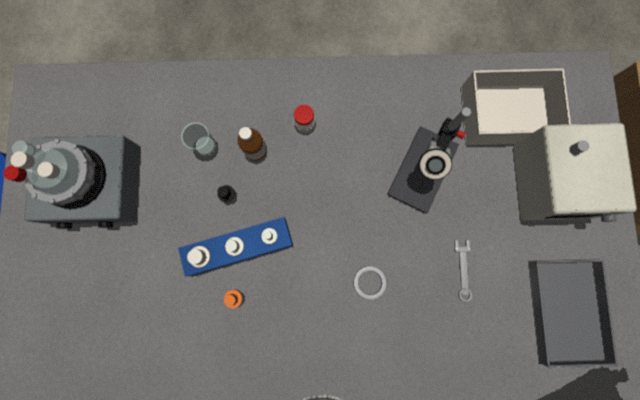

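The scene picture shows the blue block with three white stoppers: small (377,211), middle (408,210) and large (440,208). In the top view they are at (269,236), (234,246) and (198,257).
Other candidates: the orange look-alike at (414,185), the black look-alike at (410,257), and white caps on the flask apparatus at (570,244) and (596,246). I choose the middle-diameter white one at (408,210), which I'll check in a crop. The camera head is at top pixel (436,165).

```bash
python3 - <<'E'
from h import *
im=cv2.imread('pics/s0.png')
a=cv2.resize(im[160:270,340:470],None,fx=3,fy=3,interpolation=2);b=cv2.resize(im[170:280,170:270],None,fx=3,fy=3,interpolation=2)
cv2.imwrite('pics/c0.png',np.hstack([a,b]))
for n,t in(('scene','s0'),('top','t0')):
    im,P=cloud(n,t); i=im.astype(int)
    # block top: blue pixels
    bl=(i[...,2]>i[...,0]+40)&(i[...,2]>i[...,1]+20)&(abs(P[...,2]-.05)<.006)
    q=P[bl][:,:2].astype(np.float32); r=cv2.minAreaRect(q*1000); print(n,'block',r)
    w=(i.min(-1)>130)
    for nm,(u,v) in dict(small=(377,211),mid=(408,210),large=(440,208)).items() if n=='scene' else dict(small=(269,236),mid=(234,246),large=(198,257)).items():
        m=np.zeros(w.shape,bool); m[v-16:v+16,u-16:u+16]=1
        h=P[m&w&(P[...,2]>.078)]; 
        print(nm,len(h),(h.min(0)+h.max(0))/2,np.ptp(h,0),np.median(h[:,2]))
    u0,v0=(436,165) if n=='top' else (221,201)
    for v in range(v0-20,v0+21,4): print(' '.join('%4d,%4d,%3d'%tuple(np.nan_to_num(P[v,u]*1000)) for u in range(u0-20,u0+21,5)))
E
```

```text
scene block ((475.0785827636719, 193.05726623535156), (75.2058334350586, 260.06634521484375), 14.566367149353027)
small 25 [0.49665289 0.11129608 0.08560578] [0.01680211 0.01648378 0.00591019] 0.08665863992060753
mid 53 [0.47333673 0.19241751 0.08616762] [0.02170147 0.02426879 0.0068799 ] 0.08650626175174443
large 89 [0.45209057 0.27441198 0.08692678] [0.03114772 0.02967447 0.00754128] 0.08688941648795644
 459,-427,  0  455,-413, -1  451,-398,  0  446,-384, -2  451,-364,  8  442,-352,  1  435,-340, -1  431,-325, -1  430,-309,  0
 471,-423, -5  470,-406,  0  465,-392, -2    0,   0,  0  462,-360,  2  462,-343,  7  451,-333, -1  447,-319, -1  444,-303,  0
 488,-415, -2  485,-400, -2  479,-387, -4  479,-370,  0  474,-356,  0  472,-340,  0  470,-325,  2  462,-313, -1  460,-297,  0
 505,-407,  0  501,-392,  0  625,-291,159  623,-278,160  490,-349,  0  486,-335,  0  480,-322, -3  479,-306,  0  473,-293, -3
 520,-400,  0  513,-387, -3  646,-280,170  643,-268,169  636,-259,164  623,-253,152  499,-313,  2  492,-301, -2  490,-286,  0
 532,-395, -2  530,-379,  0  660,-274,172  655,-263,169  649,
[... 1790 characters left out ...]
  628,-262,161  627,-271,164  628,-284,159  628,-294,160  665,-362, -1
 654,-255, 14  624,-233,144  624,-244,146  622,-252,153  620,-262,157  619,-271,162  620,-284,155  655,-348,  0  655,-361, -1
 643,-254, 17  643,-267, 13  616,-245,140  615,-255,144  613,-263,151  613,-275,150  612,-285,151  644,-348, -1  644,-360,  1
 634,-254, 12  633,-267, 11  632,-278, 16  607,-255,139  606,-266,141  605,-276,144  635,-335, -2  634,-346,  0  633,-359,  0
 623,-253, 13  623,-266, 12  623,-279, 10  622,-291, 13  622,-303, 14  622,-316, 12  623,-333,  1  623,-346,  0  623,-359,  0
 612,-252, 17  613,-266, 11  613,-279, 10  612,-290, 14  611,-303, 13  614,-320,  0  613,-332,  0  613,-345, -1  613,-358, -1
```

View pics/c0.png

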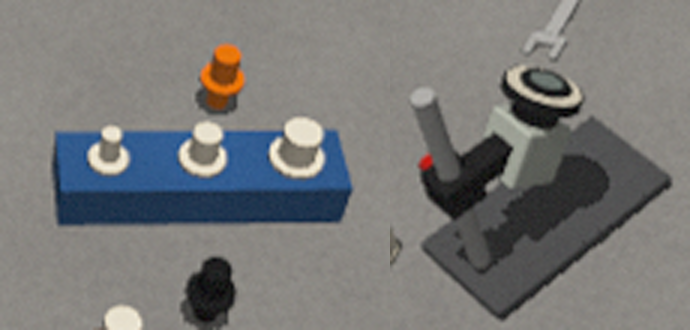

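The crop confirms it: the middle white stopper is between the small and large ones. The lens looks up and away from the post. Next I'll fit the camera pose.

```bash
python3 - <<'E'
from h import *
for n,t in(('scene','s0'),('top','t0')):
    im,P=cloud(n,t); i=im.astype(int); X=P[...,0];Y=P[...,1];Z=P[...,2]
    roi=(abs(X-.635)<.08)&(abs(Y+.265)<.08)
    foot=(abs(X-.66)<.15)&(abs(Y+.29)<.15)&(abs(Z-.014)<.006)&(i.max(-1)<75)
    print(n,'foot',cv2.minAreaRect((P[foot][:,:2]*1000).astype(np.float32)),foot.sum())
    q=P[roi&(Z>.133)&(Z<.185)]
    # plane ransac
    rng=np.random.default_rng(0);best=None
    for _ in range(3000):
        a=q[rng.choice(len(q),3,False)];nn=np.cross(a[1]-a[0],a[2]-a[0]);l=np.linalg.norm(nn)
        if l<2e-4: continue
        nn/=l; nn*=np.sign(nn[2])
        if abs(nn[2]-.819)>.06: continue
        k=(abs((q-a[0])@nn)<.0025)
        if best is None or k.sum()>best.sum(): best=k
    p=q[best];c=p.mean(0);nn=np.linalg.svd(p-c)[2][2];nn*=np.sign(nn[2])
    e1=np.cross([0,0,1],nn);e1/=np.linalg.norm(e1);e2=np.cross(nn,e1)
    uv=np.stack([(p-c)@e1,(p-c)@e2],1)
    (cx,cy),r=cv2.minEnclosingCircle((uv*1000).astype(np.float32))
    o=c+(cx*e1+cy*e2)/1000
    print('n',nn,'tilt',np.degrees(np.arccos(nn[2])),'az',np.degrees(np.arctan2(nn[1],nn[0])),'centre',o,'r',r,len(p))
    post=(abs(X-.7)<.12)&(abs(Y+.3)<.12)&(Z>.19); print('post',np.nanmean(P[post],0),np.nanmax(P[post],0))
E
```

```text
scene foot ((661.6114501953125, -273.105224609375), (108.54141235351562, 197.46148681640625), 62.48930740356445) 875
n [-0.3999693   0.36874101  0.83907963] tilt 32.95694153977033 az 137.32631945672824 centre [ 0.63933934 -0.25638389  0.15984779] r 32.321266174316406 177
post [ 0.72854586 -0.3062906   0.21445274] [ 0.73575093 -0.299404    0.23229687]
top foot ((687.1609497070312, -289.65130615234375), (107.96864318847656, 269.6487731933594), 62.23198318481445) 1524
n [-0.50356282  0.26353997  0.82278258] tilt 34.635681573090366 az 152.37465546801073 centre [ 0.63315641 -0.26146519  0.15691327] r 34.23387145996094 448
post [ 0.72002956 -0.30598386  0.21839978] [ 0.73154438 -0.29928511  0.23193515]
```

```bash
cat >> h.py <<'E'
def go(tgt,yaw_deg=None):
    s=readout.get_state();R=Rn.from_rotvec(s['eef_rot']).as_matrix()
    y=np.degrees(np.arctan2(R[1,0],R[0,0]))
    d=R.T@(np.array(tgt)-s['eef_pos'])*100
    print('t',s['time_s'],'pos',s['eef_pos'].round(4),'yaw',y.round(2),'tool z',R[:,2].round(3),'delta cm',d.round(2),'q',np.array(s['joint_positions']).round(2),'wf',np.array(s['wrist_force']).round(1),'open',s['opening'],'gf',s['grasp_force'])
    if yaw_deg is not None: print('turn (tool z) deg',-((yaw_deg-y+180)%360-180))
E
python3 -m creep '[[8.5,[2.7,-2.8,0],0],[8.5,[2.7,-2.8,0],0],[8.5,[2.7,-2.8,0],0],[8.5,[2.7,-2.8,0],0],[8.5,[2.7,-2.8,0],0],[8.5,[2.7,-2.8,0],0],[8.5,[2.7,-2.8,0],0],[8.5,[2.7,-2.8,0],0],[8.5,[2.7,-2.8,0],0],[8.5,[2.7,-2.8,0],0],[8.5,[2.7,-2.8,0],0],[8.5,[2.7,-2.8,0],0]]'
python3 -m creep '[[8.5,[2.7,-2.8,0],0],[8.5,[2.7,-2.8,0],0],[8.5,[2.7,-2.8,0],0],[6,[0,0,0],0]]'
python3 -c "
from h import *
go((.4725,.193,.2),15)"
```

```text
time_s: 1.1
eef_pos: [0.3958, -0.2501, 0.2312]
eef_rot: [3.119, 0.377, -0.0]
wrist_force: [1.1, -1.2, 0.8]
opening: 0.0846
grasp_force: 0.0
time_s: 1.43
eef_pos: [0.4578, -0.1433, 0.2317]
eef_rot: [-3.114, -0.394, -0.005]
wrist_force: [0.7, -0.4, 0.5]
opening: 0.0752
grasp_force: 0.0
t 1.4333 pos [ 0.4578 -0.1433  0.2317] yaw 14.41 tool z [ 0.003  0.003 -1.   ] delta cm [  9.78 -32.19   3.27] q [ 0.48  0.17 -0.33  1.99  0.06  0.99 -1.21] wf [ 0.7 -0.4  0.5] open 0.07519405915695788 gf 0.0
turn (tool z) deg -0.5891991064769684
```

```bash
python3 -m creep '[[6,[1.1,-3.6,0.4],0],[6,[1.1,-3.6,0.4],0],[6,[1.1,-3.6,0.4],0],[6,[1.1,-3.6,0.4],0],[6,[1.1,-3.6,0.4],0],[6,[1.1,-3.6,0.4],0],[6,[1.1,-3.6,0.4],0],[6,[1.1,-3.6,0.3],0],[6,[1.0,-3.4,0.2],-0.6],[6,[0,0,0],0],[6,[0,0,0],0],[6,[0,0,0],0]]'
python3 - <<'E'
from h import *
go((.4725,.193,.2),15)
grab('wrist','w1'); im,P=cloud('wrist','w1'); i=im.astype(int)
w=(i.min(-1)>120)&(i.max(-1)-i.min(-1)<60)&(np.hypot(P[...,0]-.4725,P[...,1]-.193)<.03)
for lo,hi in((.083,.1),(.052,.06)):
    h=P[w&(P[...,2]>lo)&(P[...,2]<hi)]; print(len(h),(h.min(0)+h.max(0))/2,np.ptp(h,0),np.median(h,0)) if len(h) else print(0)
E
```

```text
time_s: 2.43
eef_pos: [0.4723, 0.1841, 0.1978]
eef_rot: [3.116, 0.393, -0.002]
wrist_force: [-0.3, -1.2, -0.2]
opening: 0.0599
grasp_force: 0.0
t 2.4333 pos [0.4723 0.1841 0.1978] yaw 14.39 tool z [-0.001 -0.001 -1.   ] delta cm [ 0.24 -0.86 -0.22] q [-0.03  0.29 -0.54  1.96  0.18  0.95 -1.98] wf [-0.3 -1.2 -0.2] open 0.0598846889884898 gf 0.0
turn (tool z) deg -0.6129647588603859
40 [0.47787649 0.19427144 0.08732387] [0.014196   0.0170855  0.00482135] [0.4805401  0.19510926 0.08857361]
370 [0.4794088  0.1943978  0.05607424] [0.02866244 0.03909385 0.00760823] [0.48559155 0.19994636 0.05644352]
```

View pics/w1.png

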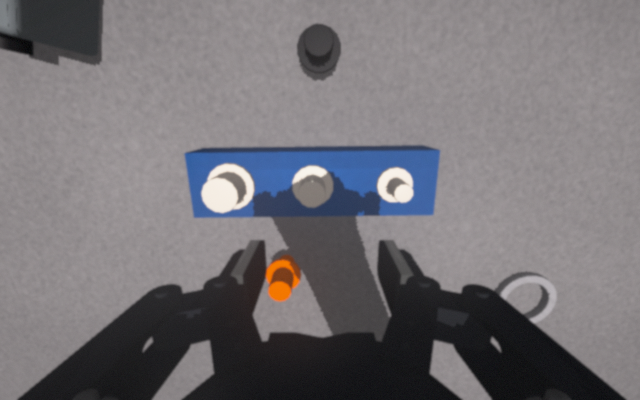

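The wrist view shows the middle stopper at (312,185), between the large one (225,188) and the small one (397,188). The fingers straddle it along the row. Descending next.

```bash
python3 -m creep '[[6,[0.2,-0.8,0],-0.6],[6,[0,-0.1,2],0],[6,[0,0,2.5],0],[6,[0,0,2.5],0],[6,[0,0,2.5],0],[6,[0,0,2],0],[6,[0,0,1.2],0],[6,[0,0,0.8],0],[6,[0,0,0.3],0],[6,[0,0,0],0]]' 30
python3 -c "
from h import *
go((.4728,.193,.059),15)"
```

```text
time_s: 3.32
eef_pos: [0.4725, 0.1941, 0.0603]
eef_rot: [3.115, 0.409, 0.0]
wrist_force: [0.2, -0.5, 0.3]
opening: 0.06
grasp_force: 0.0
t 3.3167 pos [0.4725 0.1941 0.0603] yaw 14.97 tool z [ 0. -0. -1.] delta cm [0.   0.12 0.13] q [-0.13  0.49 -0.47  2.05  0.35  0.67 -2.14] wf [ 0.2 -0.5  0.3] open 0.06000870554387181 gf 0.0
turn (tool z) deg -0.026020850521405237
```

```bash
python3 -m creep '[[2.2,[0,0.1,0.1],0],[2.2,[0,0,0],0],[2.2,[0,0,0],0],[2.2,[0,0,0],0],[2.2,[0,0,0],0],[2.2,[0,0,0],0],[2.2,[0,0,-0.5],0],[2.2,[0,0,-0.5],0],[2.2,[0,0,-0.5],0],[2.2,[0,0,0],0]]' 30
python3 -c "
from h import *
go((.4728,.193,.0745),15)
grab('scene','s2')
im=cv2.imread('pics/s2.png')[150:260,330:480];cv2.imwrite('pics/s2c.png',cv2.resize(im,None,fx=4,fy=4))"
```

```text
time_s: 4.15
eef_pos: [0.4731, 0.1936, 0.0755]
eef_rot: [-3.114, -0.41, -0.003]
wrist_force: [-0.4, 0.1, -1.4]
opening: 0.0252
grasp_force: 29.5
t 4.15 pos [0.4731 0.1936 0.0755] yaw 14.99 tool z [ 0.002  0.001 -1.   ] delta cm [-0.05  0.05  0.1 ] q [-0.12  0.47 -0.48  2.05  0.33  0.7  -2.12] wf [-0.4  0.1 -1.4] open 0.025246292083962785 gf 29.537885785102844
turn (tool z) deg -0.010884604999404246
```

View pics/s2c.png

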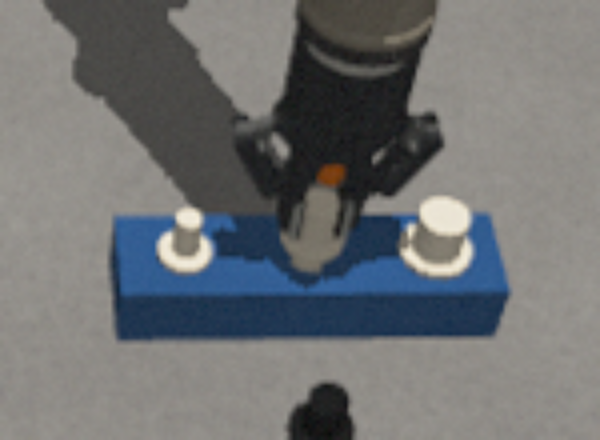

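```bash
python3 -m creep '[[2.2,[0,0,0],0],[2.2,[-0.4,0,0],0],[2.2,[-0.4,0,0],0],[2.2,[-0.4,0,0],0],[2.2,[-0.3,0,0],0],[2.2,[0,0,0],0]]' 20
python3 -c "
from h import *
go((.4728,.193,.0745),15)
grab('scene','s3')
im=cv2.imread('pics/s3.png')[150:260,330:480];cv2.imwrite('pics/s3c.png',cv2.resize(im,None,fx=4,fy=4))"
```

```text
time_s: 4.7
eef_pos: [0.4601, 0.1901, 0.0753]
eef_rot: [-3.113, -0.41, -0.008]
wrist_force: [5.1, 1.2, 1.0]
opening: 0.0251
grasp_force: 29.8
t 4.7 pos [0.4601 0.1901 0.0753] yaw 14.99 tool z [ 0.005  0.002 -1.   ] delta cm [1.3  0.05 0.09] q [-0.12  0.45 -0.48  2.08  0.33  0.68 -2.13] wf [5.1 1.2 1. ] open 0.025103643251407817 gf 29.799758791923523
turn (tool z) deg -0.012881418693098112
```

View pics/s3c.png

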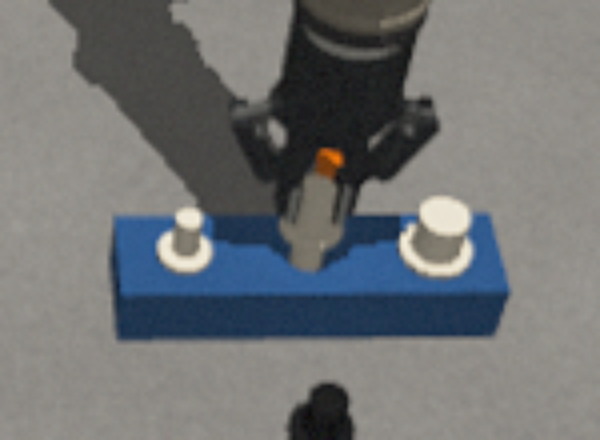

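It is tilting as planned at about 5 N. I'll keep pulling.

```bash
python3 -m creep '[[2.2,[-0.4,0,0],0],[2.2,[-0.4,0,0],0],[2.2,[-0.4,0,0],0],[2.2,[-0.4,0,0],0],[2.2,[-0.4,0,0],0],[2.2,[0,0,0],0]]'
cat >> h.py <<'E'
def fit(tag,c,n='scene',white=75,zmin=None):
    """whitish points of the stopper near c: flange-free cone/handle axis by moment direction"""
    im,P=cloud(n,tag); i=im.astype(int)
    m=(i.min(-1)>white)&(i.max(-1)-i.min(-1)<45)&(np.linalg.norm(P-np.array(c),axis=-1)<.05)
    if zmin: m&=P[...,2]>zmin
    return m,P
E
python3 -c "
from h import *
go((.4728,.193,.0745),15)
grab('scene','s4')
im=cv2.imread('pics/s4.png')[150:260,330:480];cv2.imwrite('pics/s4c.png',cv2.resize(im,None,fx=4,fy=4))"
```

```text
time_s: 5.25
eef_pos: [0.4399, 0.185, 0.0751]
eef_rot: [-3.113, -0.41, -0.006]
wrist_force: [3.4, 0.8, 3.1]
opening: 0.025
grasp_force: 28.8
t 5.25 pos [0.4399 0.185  0.0751] yaw 15.01 tool z [ 0.004  0.002 -1.   ] delta cm [3.38 0.08 0.07] q [-0.12  0.43 -0.49  2.12  0.32  0.66 -2.14] wf [3.4 0.8 3.1] open 0.025003790781973192 gf 28.80112498998642
turn (tool z) deg 0.008755801457255075
```

View pics/s4c.png

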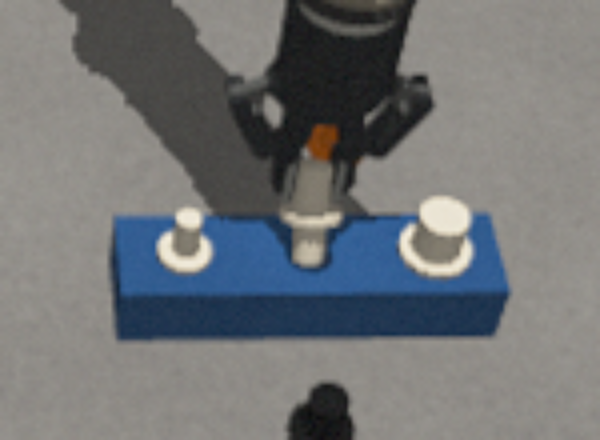

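```bash
python3 -m creep '[[2.2,[0,0,-1],0],[2.2,[0,0,-2],0],[2.2,[0,0,-2.5],0],[2.2,[0,0,-3],0],[2.2,[0,0,-3],0],[2.2,[0,0,-2.5],0],[2.2,[0,0,-1.5],0],[2.2,[0,0,0],0],[2.2,[0,0,0],0],[2.2,[0,0,0],0]]' 50
cat >> h.py <<'E'
from scipy.optimize import least_squares
PROF=np.array([[0,0],[0,.0105],[.030,.012],[.030,.0215],[.036,.0215],[.036,.013],[.068,.013],[.068,0]])
def prof_dist(s,r):
    q=np.stack([s,r],1); D=[]
    for a,b in zip(PROF[:-1],PROF[1:]):
        t=np.clip(((q-a)@(b-a))/((b-a)@(b-a)),0,1); D.append(np.linalg.norm(q-a-t[:,None]*(b-a),axis=1))
    return np.min(D,0)
def pose(tags):
    s=readout.get_state();R=Rn.from_rotvec(s['eef_rot']).as_matrix();G=s['eef_pos']-.019*R[:,2]
    pts=[]
    for n,t in tags:
        im,P=cloud(n,t);i=im.astype(int)
        m=(i.min(-1)>85)&(i.max(-1)-i.min(-1)<50)&(np.linalg.norm(P-G,axis=-1)<.075)&(P[...,2]<G[2]+.012)&(P[...,2]>G[2]-.07)
        # fingers stay out: dark pixels are rejected by colour
        pts.append(P[m]); print(n,m.sum())
    p=np.concatenate(pts); x=R[:,0]
    def f(v):
        a=np.array(v[3:]); a=a/np.linalg.norm(a); w=p-v[:3]; ss=w@a; r=np.linalg.norm(w-ss[:,None]*a,axis=1); return prof_dist(ss,r)
    best=None
    for th in (20,35,50):
        a=-x*np.sin(np.radians(th))+np.array([0,0,1])*np.cos(np.radians(th))
        k=least_squares(lambda v:np.r_[f(v),(np.linalg.norm(v[3:])-1)],np.r_[G-.059*a,a],loss='soft_l1',f_scale=.002)
        if best is None or k.cost<best.cost: best=k
    o=best.x[:3];a=best.x[3:]/np.linalg.norm(best.x[3:])
    print('res mm',np.median(f(best.x))*1e3,'origin',o.round(4),'axis',a.round(3),'tilt',np.degrees(np.arccos(a[2])).round(1),'az',np.degrees(np.arctan2(a[1],a[0])).round(1),'o in tool mm',(R.T@(o-s['eef_pos'])*1e3).round(1),'axis in tool',(R.T@a).round(3))
    return o,a
E
python3 -c "
from h import *
go((.4728,.193,.0745),15)
grab('scene','s5');grab('top','t5')
pose([('scene','s5')]);pose([('scene','s5'),('top','t5')])
im=cv2.imread('pics/s5.png')[110:220,330:480];cv2.imwrite('pics/s5c.png',cv2.resize(im,None,fx=4,fy=4))"
```

```text
time_s: 6.13
eef_pos: [0.4374, 0.1835, 0.2282]
eef_rot: [3.114, 0.41, -0.004]
wrist_force: [-0.0, -0.4, -0.9]
opening: 0.0246
grasp_force: 49.2
t 6.1333 pos [0.4374 0.1835 0.2282] yaw 15.0 tool z [-0.003 -0.001 -1.   ] delta cm [ 3.700e+00 -1.000e-02  1.536e+01] q [-0.01  0.2  -0.58  1.99  0.13  0.99 -1.96] wf [-0.  -0.4 -0.9] open 0.02455167439893103 gf 49.24834907054901
turn (tool z) deg -0.0007876354238476324
scene 317
res mm 0.950350283030971 origin [0.4698 0.1919 0.1945] axis [-0.441 -0.155  0.884] tilt 27.9 az -160.6 o in tool mm [33.5  0.3 33.3] axis in tool [-0.469  0.036 -0.883]
scene 317
top 72
res mm 0.9427008309282475 origin [0.4696 0.1919 0.1946] axis [-0.44  -0.154  0.885] tilt 27.8 az -160.7 o in tool mm [33.2  0.2 33.1] axis in tool [-0.468  0.035 -0.883]
```

View pics/s5c.png

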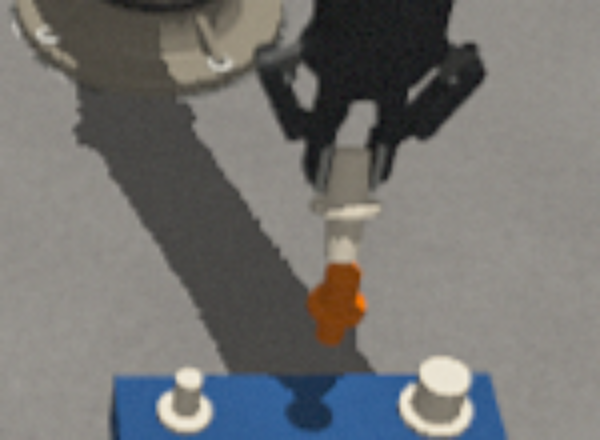

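The scene crop shows the stopper tilted in the fingers with its cone pointing down and away. The depth fit is ambiguous (28–32°), so I'll refine it with the wrist camera.

```bash
python3 -c "
from h import *
grab('wrist','w5')
pose([('wrist','w5')]);pose([('scene','s5'),('wrist','w5')])
"
```

```text
wrist 5991
res mm 0.25859346738009437 origin [0.4688 0.191  0.1955] axis [-0.462 -0.123  0.878] tilt 28.5 az -165.1 o in tool mm [32.   1.  32.4] axis in tool [-0.48  -0.    -0.877]
scene 318
wrist 5991
res mm 0.2761432529376287 origin [0.4689 0.191  0.1955] axis [-0.462 -0.124  0.878] tilt 28.6 az -165.0 o in tool mm [32.1  1.  32.4] axis in tool [-0.481  0.    -0.877]
```

View pics/w5.png

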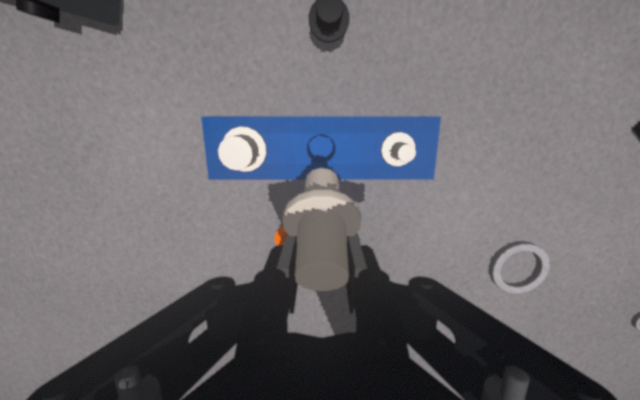

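The wrist fit is precise: tilt 28.5°, with the cone at (321,180) on the tool's +x side. I want 35°, so I'll go back to the rim and tilt it about 7° more.

```bash
python3 -m creep '[[2.2,[0.4,0,2],0],[2.2,[0,0,3],0],[2.2,[0,0,3],0],[2.2,[0,0,3],0],[2.2,[0,0,2],0],[2.2,[0,0,1.5],0],[2.2,[0,0,0.9],0],[2.2,[0,0,0],0],[2.2,[0,0,0],0]]' 50
python3 -c "
from h import *
go((.4399,.185,.0751),15)"
python3 -m creep '[[2.2,[0,0,0],0],[2.2,[-0.4,0,0],0],[2.2,[-0.4,0,0],0],[2.2,[-0.3,0,0],0],[2.2,[-0.2,0,0],0],[2.2,[0,0,0],0],[2.2,[0,0,0],0]]' 20
python3 -c "
from h import *
go((.4399,.185,.0751),15)
grab('wrist','w6');pose([('wrist','w6')])"
```

```text
time_s: 7.03
eef_pos: [0.4423, 0.1853, 0.0752]
eef_rot: [3.115, 0.41, -0.002]
wrist_force: [-0.6, -0.2, -0.3]
opening: 0.0248
grasp_force: 49.5
t 7.0333 pos [0.4423 0.1853 0.0752] yaw 15.0 tool z [-0.001 -0.    -1.   ] delta cm [-0.24 -0.03  0.01] q [-0.11  0.43 -0.5   2.12  0.33  0.67 -2.14] wf [-0.6 -0.2 -0.3] open 0.024753802702469154 gf 49.51357126235962
turn (tool z) deg -0.0004169732044090324
time_s: 7.62
eef_pos: [0.4324, 0.1831, 0.0771]
eef_rot: [-3.113, -0.409, -0.009]
wrist_force: [4.7, 1.6, 4.6]
opening: 0.0247
grasp_force: 47.8
t 7.6167 pos [0.4324 0.1831 0.0771] yaw 14.99 tool z [ 0.006  0.003 -1.   ] delta cm [0.77 0.02 0.21] q [-0.11  0.41 -0.5   2.14  0.32  0.65 -2.15] wf [4.7 1.6 4.6] open 0.02470453926101737 gf 47.833356857299805
turn (tool z) deg -0.01340756029699719
wrist 6207
res mm 0.2651200570124648 origin [0.4701 0.1923 0.0487] axis [-0.56  -0.15   0.815] tilt 35.5 az -165.0 o in tool mm [38.8  0.9 28.4] axis in tool [-0.575 -0.001 -0.818]
```

```bash
python3 -m creep '[[2.2,[0,0,-1],0],[2.2,[0,0,-2.5],0],[2.2,[0,0,-3],0],[2.2,[0,0,-3],0],[2.2,[0,0,-3],0],[2.2,[0,0,-3],0],[2.2,[0,0,-2],0],[2.2,[0,0,-1.5],0],[2.2,[0,0,0],0],[2.2,[0,0,0],0]]' 60
python3 -c "
from h import *
grab('wrist','w7');o,a=pose([('wrist','w7')])
go((.4399,.185,.0751),-27.6)"
```

```text
time_s: 8.5
eef_pos: [0.429, 0.1814, 0.2651]
eef_rot: [3.114, 0.41, -0.001]
wrist_force: [0.3, -0.0, -0.5]
opening: 0.024
grasp_force: 59.2
wrist 5915
res mm 0.2588732509421227 origin [0.4647 0.1899 0.2351] axis [-0.524 -0.139  0.84 ] tilt 32.8 az -165.1 o in tool mm [37.2  0.9 29. ] axis in tool [-0.545 -0.001 -0.839]
t 8.55 pos [0.4286 0.1811 0.2642] yaw 14.99 tool z [-0.002 -0.001 -1.   ] delta cm [ 1.24 -0.1  18.9 ] q [ 0.01  0.14 -0.59  1.96  0.09  1.07 -1.93] wf [-0.9  0.1 -0.9] open 0.023735362603273975 gf 59.202648997306824
turn (tool z) deg 42.59006732209065
```

```bash
python3 -m creep '[[2.2,[0,0,-0.4],4],[2.2,[0,0,-0.5],7],[2.2,[0,0,-0.5],7],[2.2,[0,0,-0.5],7],[2.2,[0,0,-0.5],7],[2.2,[0,0,-0.5],7],[2.2,[0,0,0],3.6],[2.2,[0,0,0],0]]' 60
python3 -c "
from h import *
go((.5355,-.2075,.293),-27.6)"
```

```text
time_s: 9.22
eef_pos: [0.4289, 0.1814, 0.2926]
eef_rot: [3.048, -0.752, -0.005]
wrist_force: [0.4, 0.8, -0.6]
opening: 0.0242
grasp_force: 59.2
t 9.2167 pos [0.4289 0.1814 0.2926] yaw -27.72 tool z [-0.003 -0.001 -1.   ] delta cm [ 2.753e+01  2.947e+01 -2.000e-02] q [-0.04  0.11 -0.53  1.93  0.06  1.13 -2.64] wf [ 0.4  0.8 -0.6] open 0.024198308510305824 gf 59.18023467063904
turn (tool z) deg -0.11748586591426147
```

```bash
python3 -m creep '[[2.2,[1.2,1.3,0],0],[2.2,[2.4,2.6,0],0],[2.2,[2.4,2.6,0],0],[2.2,[2.4,2.6,0],0],[2.2,[2.4,2.6,0],0],[2.2,[2.4,2.6,0],0],[2.2,[2.4,2.6,0],0],[2.2,[2.4,2.6,0],0],[2.2,[2.4,2.6,0],0],[2.2,[2.4,2.6,0],0],[2.2,[2.4,2.6,0],0],[2.2,[2.3,2.2,0],0]]' 60
python3 -m creep '[[2.2,[0,0,0],0],[2.2,[0,0,0],0],[2.2,[0,0,0],0]]'
cat > cam.py <<'E'
from h import *
import sys
def ring(n,t):
    im,P=cloud(n,t); i=im.astype(int); Z=P[...,2]
    m=(np.linalg.norm(P-np.array([.634,-.26,.158]),axis=-1)<.045)&(i.min(-1)>110)
    q=P[m]; N=np.array([-.508,.266,.819])
    # ring points: normal plane near N
    h=q@N; h0=np.median(h); q=q[abs(h-h0)<.006]
    for _ in range(4):
        c=q.mean(0);nn=np.linalg.svd(q-c)[2][2];nn*=np.sign(nn[2]);q=q[abs((q-c)@nn)<.003]
    e1=np.cross([0,0,1],N);e1/=np.linalg.norm(e1);e2=np.cross(N,e1)
    uv=(np.stack([(q-c)@e1,(q-c)@e2],1)*1000).astype(np.float32)
    (cx,cy),r=cv2.minEnclosingCircle(uv); (ex,ey),ax,_=cv2.fitEllipse(cv2.convexHull(uv))
    mk=lambda x,y:c+(x*e1+y*e2)/1000
    print(n,len(q),'n',nn.round(3),'tilt',np.degrees(np.arccos(nn[2])).round(1),'az',np.degrees(np.arctan2(nn[1],nn[0])).round(1),'circ',mk(cx,cy).round(4),r,'ell',mk(ex,ey).round(4),ax)
    # lens disc relative to the ring plane
    C=mk(cx,cy);w=P-C;s=w@nn;rr=np.linalg.norm(w-s[...,None]*nn,axis=-1)
    for a,b in((0,.008),(.008,.018),(.022,.032)):
        k=(rr<b)&(rr>=a)&(abs(s)<.05); print('  r',a,b,k.sum(),np.median(s[k]).round(4) if k.any() else None)
E
python3 -c "
from cam import *
go((.571,-.226,.236),-27.6)
grab('wrist','w8');grab('top','t8');grab('scene','s8')
pose([('wrist','w8')])
ring('wrist','w8');ring('top','t0');ring('scene','s8');ring('scene','s0')"
```

```text
time_s: 10.22
eef_pos: [0.5358, -0.2093, 0.2924]
eef_rot: [3.051, -0.747, -0.006]
wrist_force: [0.9, 0.5, 0.2]
opening: 0.0242
grasp_force: 59.2
time_s: 10.47
eef_pos: [0.5362, -0.2059, 0.2927]
eef_rot: [-3.051, 0.746, 0.005]
wrist_force: [-0.1, 0.8, -0.6]
opening: 0.0243
grasp_force: 59.2
t 10.4667 pos [ 0.5362 -0.2059  0.2927] yaw -27.5 tool z [-0.003  0.002 -1.   ] delta cm [4.03 0.18 5.66] q [ 0.43  0.27 -0.2   1.71  0.06  1.17 -1.85] wf [-0.1  0.8 -0.6] open 0.024286336321300204 gf 59.1577023267746
turn (tool z) deg 0.10481170171664189
wrist 6403
res mm 0.2598770716942464 origin [ 0.5689 -0.2237  0.2626] axis [-0.479  0.252  0.841] tilt 32.7 az 152.2 o in tool mm [37.1  1.6 31.3] axis in tool [-0.542 -0.004 -0.84 ]
wrist 2239 n [-0.507  0.269  0.819] tilt 35.0 az 152.0 circ [ 0.6322 -0.2622  0.1578] 32.843807220458984 ell [ 0.6321 -0.2623  0.1578] (64.55035400390625, 65.20130920410156)
  r 0 0.008 241 0.0053
  r 0.008 0.018 1010 0.0051
  r 0.022 0.032 2469 -0.0002
top 352 n [-0.507  0.265  0.82 ] tilt 34.9 az 152.4 circ [ 0.6316 -0.2622  0.1562] 32.456783294677734 ell [ 0.6315 -0.2619  0.1561] (62.880332946777344, 64.3600082397461)
  r 0 0.008 45 0.0056
  r 0.008 0.018 173 0.0051
  r 0.022 0.032 395 -0.0002
scene 101 n [-0.523  0.262  0.811] tilt 35.8 az 153.4 circ [ 0.6358 -0.2621  0.1576] 32.82207489013672 ell [ 0.6356 -0.2614  0.1573] (62.21013641357422, 63.96110534667969)
  r 0 0.008 13 0.0054
  r 0.008 0.018 96 0.0037
  r 0.022 0.032 345 -0.0314
scene 99 n [-0.514  0.265  0.816] tilt 35.3 az 152.7 circ [ 0.6347 -0.2622  0.1569] 32.48673629760742 ell [ 0.6356 -0.262   0.1573] (59.21852493286133, 64.20883178710938)
  r 0 0.008 15 0.005
  r 0.008 0.018 70 0.0048
  r 0.022 0.032 324 -0.0324
```

View pics/w8.png

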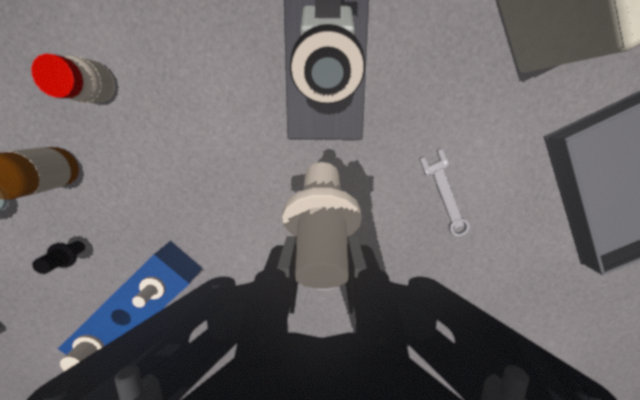

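The wrist view shows the cone end at (322,170) and the lens at (328,72). The lens normal fits at 35.0°, azimuth 152°, and the lens face is 5 mm in front of the ring. The stopper must still move x +3.7, y +0.5, z +5.2 cm, so I'll approach gently.

```bash
python3 -m creep '[[2.2,[0.3,0.1,0.4],0],[2.2,[0.4,0.1,0.6],0],[2.2,[0.6,0.1,0.8],0],[2.2,[0.6,0.1,0.8],0],[2.2,[0.6,0.1,0.8],0],[2.2,[0.6,0,0.8],0],[2.2,[0.4,0,0.6],0],[2.2,[0.2,0,0.4],0],[2.2,[0,0,0],0],[2.2,[0,0,0],0],[2.2,[0,0,0],0],[2.2,[0,0,0],0]]' 60
python3 -c "
from cam import *
go((.571,-.226,.236),-27.6)
grab('wrist','w9');grab('scene','s9')
o,a=pose([('wrist','w9')]);ring('wrist','w9')
n=np.array([-.508,.266,.819]);F=np.array([.6322,-.2622,.1578])+.065*n
print('err mm',(o-F)*1e3,'ang',np.degrees(np.arccos(a@n)))
im=cv2.imread('pics/s9.png')[120:280,140:340];cv2.imwrite('pics/s9c.png',cv2.resize(im,None,fx=3,fy=3))"
```

```text
time_s: 11.62
eef_pos: [0.5676, -0.2285, 0.2429]
eef_rot: [3.051, -0.749, 0.001]
wrist_force: [0.0, -1.3, -0.7]
opening: 0.0243
grasp_force: 59.2
t 11.6167 pos [ 0.5676 -0.2285  0.2429] yaw -27.6 tool z [ 0.001 -0.    -1.   ] delta cm [ 0.19 -0.38  0.69] q [ 0.43  0.37 -0.19  1.69  0.08  1.09 -1.84] wf [ 0.  -1.3 -0.7] open 0.024343784794723298 gf 59.15417432785034
turn (tool z) deg -0.0007446991012329818
wrist 6139
res mm 0.2612147687401905 origin [ 0.6003 -0.2465  0.2129] axis [-0.481  0.256  0.839] tilt 33.0 az 152.0 o in tool mm [37.3  0.7 30. ] axis in tool [-0.544 -0.004 -0.839]
wrist 2667 n [-0.506  0.269  0.819] tilt 35.0 az 152.0 circ [ 0.632  -0.2622  0.1577] 32.98236846923828 ell [ 0.6319 -0.2622  0.1577] (64.50070190429688, 65.66461181640625)
  r 0 0.008 291 0.0052
  r 0.008 0.018 1199 0.0052
  r 0.022 0.032 3237 -0.0002
err mm [ 1.13249561 -1.54114199  1.88572022] ang 2.3270362950749335
```

View pics/s9c.png

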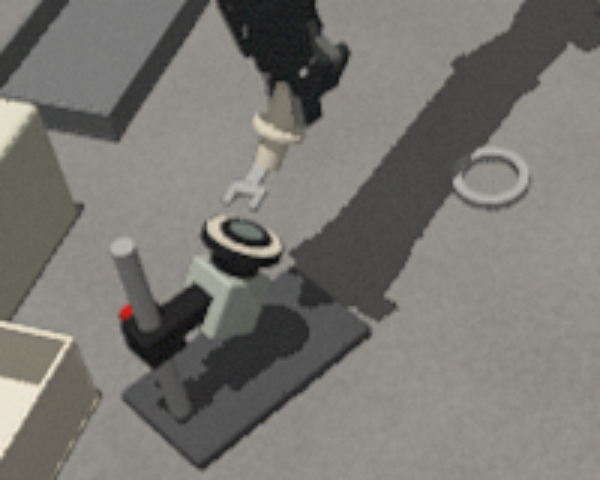

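The stopper points at the lens, clear of the camera. It is about 3 mm and 2.3° off, well inside the limits. I'll let it settle briefly and hand in.

```bash
python3 -m creep '[[2.2,[0,0,0.1],0],[2.2,[0,0,0],0],[2.2,[0,0,0],0],[2.2,[0,0,0],0],[2.2,[0,0,0],0],[2.2,[0,0,0],0]]'
python3 -c "
from h import *
print(np.abs(readout.get_state()['joint_vel']).max()); print(manip.finish_job())"
```

```text
time_s: 12.22
eef_pos: [0.5675, -0.2285, 0.2413]
eef_rot: [3.051, -0.749, 0.0]
wrist_force: [-0.0, 0.2, -0.2]
opening: 0.0244
grasp_force: 59.2
0.002475016935902693
the job is handed in; nothing more can be done
None
```

I handed the job in at about 12 s with the middle stopper held still in front of the lens; at the last camera check it measured about 3 mm from the focus point and 2.3° off the lens axis. No verdict came back.

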